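Close and start the pool-ball cleaner

ROBOT

A 6-joint arm with a two-finger parallel gripper is mounted at the origin on the work surface. World frame = base frame: x ahead of the robot, y to its left, z up, the work surface at z = 0. Lengths are in m, angles in rad, forces in N, time in s.
With the tool pointing down it reaches from about 0.35 to 0.775 m from the base axis. Payload 5.5 kg.
Tool frame: the origin (TCP) lies at the very end of the fingers, on their centre line; the grasp point (between the pads) lies 19 mm behind it; z points along the fingers, y is the line along which they close (so a half turn about z gives the same grasp; the last joint's range is limited). The gripper opens to 85 mm and grips with 20 to 120 N. Pads are 22 mm wide; open, the fingers measure 114 mm over their backs; the gripper's body (76 mm by 85 mm) begins 54 mm behind the grasp point. The pads swing forward as they close: fully open they stand 13 mm farther back than shut.
Start: joints at [1.019, 0.313, 0.046, 1.304, 0, 1.431], TCP at [0.23, 0.527, 0.231] pointing down, gripper open.
Joint ranges: [-2.76, 2.76], [-0.86, 1.69], [-1.03, 1.26], [-2.2, 2.34], [-1.47, 1.5], [-3.14, 3.14]. Speed limits (rad/s): [2.57, 2.57, 3.14, 3.14, 3.14, 3.14].

INTERFACE

Orientations are given as a unit quaternion [w, x, y, z].
In Python, from workcell import get_state, read_camera, hand_in gives the robot as it stands.
- The arm moves only by the tool send_rows, never from a script. Its argument "increments" is a list of rows, each an object of numbers: "dx", "dy", "dz": the shift along the world's x, y, z in units of 25 mm (1.0 is 25 mm); "roll": the turn about the world's z in units of 8 degrees (1.0 is 8 degrees); "claw": the opening, from -1 (shut) to 1 (fully open). In form: [{"dx": .., "dy": .., "dz": .., "roll": .., "claw": ..}, ...]. A call has exactly 5 rows; each row is the pose to reach, as a shift and turn from the pose commanded when the call began; what a row does not reach only later rows make up. A row lasts 1/8 s, in which the tool goes at most 62.5 mm and 10.7 degrees, less where a joint would pass 70% of its speed; a pose out of reach is approached as far as the arm can. A call with a gripper value outside its range is refused whole. The fingers move at their own pace and stop on an object; "grip_force" is the grip in N (left out, the last holds). Time passes only in rows, so rows that repeat a pose let the fingers close, or fill a call up. It gives the time, the measured TCP pose, the force, the opening and the grip force at its end, in the units of the state.
- get_state(): the state, without advancing time (a new reading comes with each control period).
- read_camera(name): name is "scene" or "top"; returns a dict with "image" (400x640x3 uint8, blue, green, red), "fx", "fy", "cx", "cy" (pixels), "world_to_cam" (4x4, takes a point from world to camera coordinates). Camera axes: x right, y up, looking along -z (the intrinsics and any distortion apply to the point x, -y, -z); pixel columns grow to the right and rows downward; lengths in m; the calibration is good to about 2 mm. A picture is of the moment at which its call begins. There is no depth.
- hand_in(): hands the job in; it is judged then, once.
The state is a dict: "clock": time; "joint_pos": joint angles; "qvel": joint speeds; "tau": joint torques, N m; "tcp_pos": TCP position; "orientation": TCP orientation; "wrist_force": force on the tool from outside, world axes, zero at the start; "ft_torque": the same for the moment, N m; "finger_gap": finger opening in m; "grip_force": force on a finger pad.
Only numpy, scipy, OpenCV 4.12 (cv2) and the standard library are available. Lean on these libraries where they do the work, as an engineer would, in place of code of your own. Each camera call takes 0.05 s, during which the arm holds its last target. There are 200 camera calls.

TASK

Close the pool-ball cleaner and start it: set the loose lid on the tub with its two lugs in the two notches of the collar, push it down against the spring, turn it clockwise (seen from above) about a quarter turn until it stops, and let it rise so that it locks. Only once the lid is locked, twist the start knob clockwise all the way to its stop and let go so that it springs back. Leave the other things on the counter where they are.

Things in the scene. Friction and masses are not known exactly. Their poses are not given: they have to be found in the camera images.
- cleaner: Pool-ball cleaner, fixed, may stand turned about z: black base 225 mm square, 35 mm high; on it an open round tub (outer diameter 214 mm, rim z = 127 mm) with balls inside; on its +y side a black switch housing (120 by 145 mm, top z = 85 mm). Origin: on the counter under the tub's centre, z up. An aluminium collar (inner diameter 162 mm, z 118 to 127 mm) lies in the tub's mouth.
- notch (a point): Top middle of one of the collar's two open notches, 90 mm from the tub's axis, 1.30 rad counter-clockwise (from above) of the cleaner's +x axis; the other is straight across. Each is 45 mm wide and runs out to the tub's wall (inner diameter 202 mm). Clockwise of a notch, a lug slides under the collar once the lug's top is below z = 118 mm; counter-clockwise the collar is solid.
- pocket (a point): Where a locked lug sits: under the collar, 90 mm out on the cleaner's +x axis, at z = 118 mm (another straight across, on -x). Here, 1.30 rad clockwise of the notch, the track ends at a hard stop and the collar's underside has a pocket 5 mm high (roof at z = 123 mm) into which the spring lifts the lug.
- mouth (a point): Point on the tub's axis at z = 118 mm: the top of the grey sprung centre post (60 mm across) when not pressed. The resting lid's underside bears on the post here, its lugs then inside the notches. Axes as the cleaner's.
- post (a joint): How far the sprung centre post is pressed down, m: 0 free to 0.012 fully down. It resists with about 6.5 N at first, 16.5 N fully down; the lugs pass under the track from 0.008 on, and when the lid is locked the post stays pressed about 0.003.
- lid: Loose grey lid, 0.35 kg, flat on the counter, handle up: a disc 156 mm across, 8 mm thick, with two lugs in its plane, 24 mm wide, at its +x and -x sides (196 mm over both); on top a black grip bar along x, 100 mm long, 20 mm wide, top 46 mm above the underside. Origin: centre of underside, z up. Half-turn symmetric. Locked: x along the cleaner's x (either way), underside about 3 mm below mouth.
- start_knob (a joint): Angle of the start knob, rad: 0 at rest, growing clockwise seen from above to a hard stop at 1.2. A spring (0.05 N m at rest, 0.23 N m at the stop) brings it back to 0 when let go.
- knob_grip (a point): Middle of the start knob's grip, on its axis, z = 109 mm, 24 mm above the housing's top and 185 mm from the tub's axis on the cleaner's +y side. The grip is a grey bar along this point's own y axis (the cleaner's y at rest), 70 mm long, 18 mm wide, top 15 mm above this point, on a disc 56 mm across and 6 mm thick. The axes turn with the knob.
- polish: Bystander: white bottle, 60 mm across, 130 mm high. Origin: centre of its underside.
- mug: Bystander: white mug, 80 mm across, 90 mm high. Origin: centre of its underside.
- brush: Bystander: lying brush, 170 mm long. Origin: underside, middle.
- cue_box: Bystander: dark wooden box 70 by 110 by 45 mm. Origin: centre of its underside.
There are look-alikes about, which are no part of the job. Of the things that look like the lid, take the one that is farthest from the robot's base at the start.

How it is judged:
By the outcome, as a careful person would: the job done as asked, in the order asked, and still so for the second after the job is handed in, with the robot touching nothing.
It also fails if it takes over 61 s, if anything falls off the work surface, if the arm or the gripper's body presses on something with over 40 N, if the wrist force passes 120 N, or if a joint passes its speed limit or range.

## Working session

There is one attempt and no reset: what is moved stays moved. The work goes in short steps, Python scripts to look and compute and a tool call to move; the robot and the scene stay as the last step left them, time stands still between calls to the robot, and variables do not carry over. Pictures are saved under pics/ and viewed, at most 10 in all, crops included, and the job is handed in when it is done.

Besides the shell and the picture viewer there is one more tool, called after "Request:" as name(argument=value, ...) on one line, values as JSON. send_rows: Moves the arm, as the interface text tells. Its arguments: {"type":"object","properties":{"increments":{"type":"array","items":{"type":"object","properties":{"dx":{"type":"number"},"dy":{"type":"number"},"dz":{"type":"number"},"roll":{"type":"number"},"claw":{"type":"number"}}}},"grip_force":{"type":"number"}},"required":["increments"]}

```bash
mkdir -p pics; cat > h.py <<'E'
import numpy as np, cv2
from workcell import get_state, read_camera, hand_in
def ray(c,u,v):
    M=np.array(c["world_to_cam"]);R=M[:3,:3];t=M[:3,3]
    d=np.array([(u-c["cx"])/c["fx"],-(v-c["cy"])/c["fy"],-1.0])
    return -R.T@t, R.T@d
def onz(c,u,v,z):
    o,d=ray(c,u,v); return o+d*(z-o[2])/d[2]
def proj(c,p):
    M=np.array(c["world_to_cam"]);q=M[:3,:3]@np.asarray(p)+M[:3,3]
    return c["cx"]+c["fx"]*q[0]/-q[2], c["cy"]-c["fy"]*q[1]/-q[2]
E
python3 - <<'E'
from h import *
for n in("top","scene"):
    c=read_camera(n);cv2.imwrite(f"pics/{n}0.png",c["image"])
    np.save(n+"0.npy",c,allow_pickle=True)
    print(n,{k:v for k,v in c.items() if k!="image"}, ray(c,320,200)[0])
print(get_state())
E
```

```text
top {'fx': 398.12150889728827, 'fy': 398.12150889728827, 'cx': 326.4924749313691, 'cy': 199.90280603987227, 'world_to_cam': array([[-0.00430764, -0.99998795, -0.00235583,  0.00541337],
       [ 0.9964523 , -0.00449039,  0.08403959, -0.52341722],
       [-0.08404915, -0.00198546,  0.99645963, -1.08633068],
       [ 0.        ,  0.        ,  0.        ,  1.        ]])} [4.30278438e-01 9.06089425e-04 1.12648519e+00]
scene {'fx': 450.5505019605685, 'fy': 450.5505019605685, 'cx': 310.52136234464183, 'cy': 199.70921741981076, 'world_to_cam': array([[-0.37188002,  0.92824751, -0.00786202,  0.18960656],
       [-0.7690338 , -0.30332936,  0.56265292,  0.36165099],
       [ 0.51989639,  0.21528554,  0.82665584, -1.6023813 ],
       [ 0.        ,  0.        ,  0.        ,  1.        ]])} [1.18170498 0.27866707 1.12262457]
{'clock': 0.1, 'joint_pos': array([ 1.01940143e+00,  3.13942138e-01,  4.51067158e-02,  1.30360937e+00,
       -1.66303526e-05,  1.43117848e+00]), 'qvel': array([-0.00100224, -0.00091533,  0.00151819, -0.00043699,  0.00168404,
       -0.00121605]), 'tau': array([ 1.33045523e-03, -4.81725276e+01,  2.99244386e+01,  1.27140855e-02,
       -2.07928456e-04, -3.21279515e-05]), 'tcp_pos': array([0.22992035, 0.52653676, 0.23049424]), 'orientation': array([-2.71321020e-04,  2.04436926e-01,  9.78879392e-01, -7.78338096e-04]), 'wrist_force': array([ 0.32161238, -0.03928997, -0.21126957]), 'ft_torque': array([ 0.01332039, -0.04126167,  0.04261688]), 'grip_force': 0.0, 'finger_gap': 0.0855893773882866}
```

View pics/top0.png

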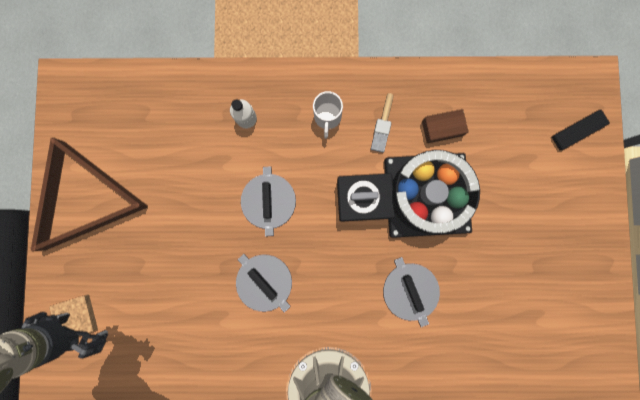

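View pics/scene0.png

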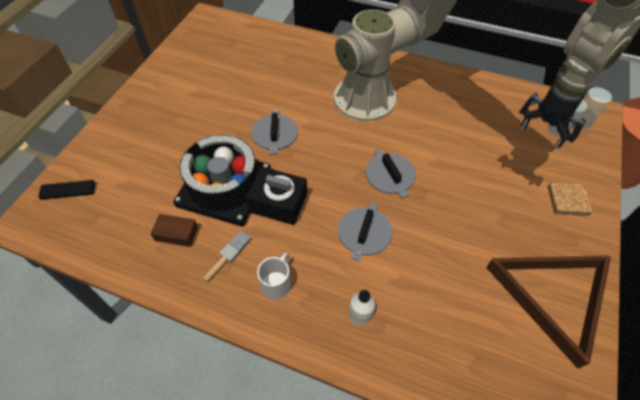

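The top view shows three lid look-alikes at (268,201), (264,283) and (411,292). The base is at about (328,385), so (268,201) is the farthest and is the lid to take. The cleaner is at (437,192) and its knob at (364,197). I'll check this in one enlarged crop and measure.

```bash
python3 - <<'E'
from h import *
c=np.load("top0.npy",allow_pickle=True).item();im=c["image"]
crop=im[140:250,230:490];cv2.imwrite("pics/crop0.png",cv2.resize(crop,None,fx=3,fy=3,interpolation=cv2.INTER_CUBIC))
hsv=cv2.cvtColor(im,cv2.COLOR_BGR2HSV)
def blob(mask,x0,y0,x1,y1):
    m=np.zeros(mask.shape,np.uint8);m[y0:y1,x0:x1]=mask[y0:y1,x0:x1]
    n,l,s,ce=cv2.connectedComponentsWithStats(m);i=1+np.argmax(s[1:,4]);
    cs,_=cv2.findContours((l==i).astype(np.uint8),cv2.RETR_EXTERNAL,cv2.CHAIN_APPROX_NONE)
    return max(cs,key=cv2.contourArea)[:,0,:].astype(float),s[i,4]
V=hsv[...,2];S=hsv[...,1]
grey=((S<50)&(V>60)).astype(np.uint8); black=((V<60)).astype(np.uint8)
for nm,b in {"A":(225,160,310,240),"B":(225,248,300,320),"C":(375,255,450,330)}.items():
    g,a=blob(grey,*b);P=np.array([onz(c,u,v,.008)[:2] for u,v in g])
    # disc: edge points; centre by robust circle
    ctr=np.array(cv2.minAreaRect(P.astype(np.float32))[0])
    for _ in range(10):
        r=np.linalg.norm(P-ctr,axis=1);Q=P[(r<.083)]
        A=np.c_[2*Q,np.ones(len(Q))];s=np.linalg.lstsq(A,(Q**2).sum(1),rcond=None)[0];ctr=s[:2]
    R=np.sqrt(s[2]+ctr@ctr)
    k,_=blob(black,*b);K=np.array([onz(c,u,v,.046)[:2] for u,v in k]);rk=cv2.minAreaRect(K.astype(np.float32))
    r=np.linalg.norm(P-ctr,axis=1);L=P[r>.088]-ctr;w=np.angle(np.exp(2j*np.arctan2(L[:,1],L[:,0])).sum())/2
    vx=cv2.fitLine(K.astype(np.float32),cv2.DIST_L2,0,.01,.01).ravel()
    print(nm,"disc",ctr,R,"lugs ang",w,"maxr",r.max(),"bar",rk,np.arctan2(vx[1],vx[0]),"dist",np.hypot(*ctr))
E
```

```text
A disc [0.52264515 0.16864795] 0.07639771347967324 lugs ang 0.045656557931410116 maxr 0.0976410896879273 bar ((0.5207527875900269, 0.16648100316524506), (0.09583306312561035, 0.019113143905997276), 0.5213531851768494) 0.051870845 dist 0.5491812868325687
B disc [0.29554744 0.17873503] 0.07630267791879626 lugs ang 0.7276862283685523 maxr 0.09771799086752021 bar ((0.29718026518821716, 0.1760137528181076), (0.09513943642377853, 0.02196449413895607), 42.193180084228516) 0.7394807 dist 0.3453903601293276
C disc [ 0.26937621 -0.2296082 ] 0.07629915419457682 lugs ang 0.3646480588189449 maxr 0.09825381608652434 bar ((0.2712213397026062, -0.22563186287879944), (0.09909416735172272, 0.020878050476312637), 21.010417938232422) 0.38019744 dist 0.3539540484142241
```

View pics/crop0.png

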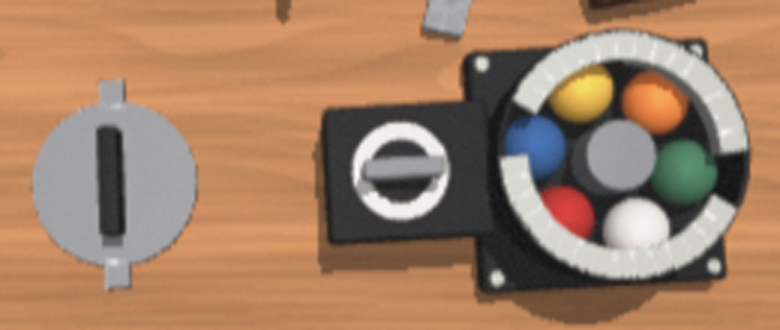

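A is the farthest lid (0.549 m, against 0.345 and 0.354), and its disc and lugs match the description. Crop: lid A at (115,182), the collar's gaps at (510,130) and (735,178), the knob at (402,168). Next I'll measure the cleaner.

```bash
cat > m.py <<'E'
from h import *
def circ(P):
    A=np.c_[2*P,np.ones(len(P))];s=np.linalg.lstsq(A,(P**2).sum(1),rcond=None)[0];return s[:2],np.sqrt(s[2]+s[:2]@s[:2])
def rfit(P):
    c,r=circ(P)
    for _ in range(15):
        e=abs(np.linalg.norm(P-c,axis=1)-r);k=e<=max(.0015,np.percentile(e,80));c,r=circ(P[k])
    return c,r,k.sum()
def bar(c,K,z):
    P=np.array([onz(c,u,v,z)[:2] for u,v in K],np.float32);r=cv2.minAreaRect(P);b=cv2.boxPoints(r)
    e=max(b[1]-b[0],b[2]-b[1],key=np.linalg.norm);return np.array(r[0]),r[1],np.arctan2(e[1],e[0])
E
python3 - <<'E'
from m import *
for nm,box in(("top",(395,145,485,240)),("scene",(175,130,260,205))):
    c=np.load(nm+"0.npy",allow_pickle=True).item();im=c["image"]
    hsv=cv2.cvtColor(im,cv2.COLOR_BGR2HSV);V=hsv[...,2].astype(int);S=hsv[...,1]
    x0,y0,x1,y1=box
    w=np.zeros(V.shape,np.uint8);w[y0:y1,x0:x1]=((S<40)&(V>165))[y0:y1,x0:x1]
    n,l,s,ce=cv2.connectedComponentsWithStats(w)
    print(nm,[(s[i].tolist()) for i in range(1,n) if s[i,4]>60])
    ctr=None
    pts=np.argwhere(w)[:,::-1];P=np.array([onz(c,u,v,.127)[:2] for u,v in pts])
    big=[i for i in range(1,n) if s[i,4]>150]
    P0=np.array([onz(c,u,v,.127)[:2] for i in big for v,u in np.argwhere(l==i)])
    ctr=(P0.max(0)+P0.min(0))/2
    for _ in range(5):
        d=P-ctr;r=np.hypot(*d.T);a=np.arctan2(d[:,1],d[:,0]);bi=np.floor((a+np.pi)/(2*np.pi)*90).astype(int)
        o=[];inn=[]
        for b in range(90):
            q=P[(bi==b)&(r>.072)&(r<.115)]
            if len(q)>3:
                rr=np.hypot(*(q-ctr).T);o.append(q[rr.argmax()]);inn.append(q[rr.argmin()])
        co,ro,ko=rfit(np.array(o));ci,ri,ki=rfit(np.array(inn));ctr=co
    print("outer",co,ro,ko,"inner",ci,ri,ki)
    d=P-ctr;r=np.hypot(*d.T);a=np.degrees(np.arctan2(d[:,1],d[:,0]))[(r>.086)&(r<.098)]
    h=np.histogram(a,bins=np.arange(-180,181,4))[0];print(h)
# fine notch edges in top by polar sampling is below
c=np.load("top0.npy",allow_pickle=True).item();im=c["image"]
hsv=cv2.cvtColor(im,cv2.COLOR_BGR2HSV);V=hsv[...,2].astype(int);S=hsv[...,1]
g=np.zeros(V.shape,np.uint8);g[182:208,346:384]=((S<60)&(V>110)&(V<190))[182:208,346:384]
x=np.argwhere(g)
print("post?",end=' ')
p=np.zeros(V.shape,np.uint8);p[178:206,420:453]=((S<40)&(V>100)&(V<165))[178:206,420:453]
n,l,s,ce=cv2.connectedComponentsWithStats(p);i=1+np.argmax(s[1:,4]);print(s[i],onz(c,*ce[i],.118))
print(V[182:212,346:384]) if 0 else None
# housing edges
b=np.zeros(V.shape,np.uint8);b[165:230,330:400]=(V<60)[165:230,330:400]
wd=np.zeros(V.shape,np.uint8);wd[175:220,343:385]=((S<40)&(V>190))[175:220,343:385]
cs,_=cv2.findContours(wd,cv2.RETR_EXTERNAL,cv2.CHAIN_APPROX_NONE);k=max(cs,key=cv2.contourArea)[:,0,:]
print("knob ring z.085",rfit(np.array([onz(c,u,v,.086)[:2] for u,v in k])))
E
```

```text
top [[402, 151, 77, 39, 844], [397, 192, 78, 40, 1130]]
outer [ 0.53645502 -0.27778569] 0.1028502637487552 72 inner [ 0.53616561 -0.2775978 ] 0.08199866053634462 65
[15 12 13 12 13 12 12 11 13 12 14 11 12 13 12  9  0  0  0  0  0  0  0 14
 10 13 12 13 13 13 11 12 11 12  9 13 12 13 12 12 10 13 12 11 15 10 15 10
 12 13 11 14 12 11 12 14 11 13 11 11 13  0  0  0  0  0  0  5  9 13 12 12
 13 11 12 13 12 13 14 11 12 14 11 13 12 13 11 12 15 10]
scene [[199, 136, 54, 35, 328], [215, 147, 15, 12, 133], [182, 155, 55, 36, 387]]
outer [ 0.53372216 -0.27550571] 0.09837046171953429 60 inner [ 0.53286819 -0.2763621 ] 0.08478578459332617 60
[ 7  7  7  6  7  6  6  7  7  7  5  7  7  6  7  2  0  0  0  0  0  0  0  4
  8  7  6  9  8  6  7  7  7  9  8  8  8  8  8  8  9  9  7  9  8  9  9  7
 10  9 10  8 10  7  8  8  8  9  8  8  6  0  0  0  0  0  0  0  4  8  8  9
  4  8  8  7  7  7  7  7  7  7  6  6  7  7  6  8  6  7]
post? [425 180  24  23 415] [ 0.53631   -0.2781832  0.118    ]
knob ring z.085 (array([ 0.53052235, -0.09101892]), np.float64(0.036394446579342474), np.int64(62))
```

```bash
python3 - <<'E'
from m import *
for nm,b in(("top",(225,160,310,240)),("scene",(335,205,395,260))):
    c=np.load(nm+"0.npy",allow_pickle=True).item();im=c["image"]
    hsv=cv2.cvtColor(im,cv2.COLOR_BGR2HSV);V=hsv[...,2].astype(int);S=hsv[...,1]
    m=np.zeros(V.shape,np.uint8);x0,y0,x1,y1=b;m[y0:y1,x0:x1]=((S<60)&(V>60))[y0:y1,x0:x1]
    k=max(cv2.findContours(m,0,1)[0],key=cv2.contourArea)[:,0,:]
    print(nm,"disc",rfit(np.array([onz(c,u,v,.008)[:2] for u,v in k])))
    m[:]=0;m[y0:y1,x0:x1]=(V<60)[y0:y1,x0:x1]
    k=max(cv2.findContours(m,0,1)[0],key=cv2.contourArea)[:,0,:];print(" bar",bar(c,k,.046))
    # notch edges
    C=np.array([.5357,-.2772]) if nm=="top" else np.array([.534,-.276])
    g=cv2.cvtColor(im,cv2.COLOR_BGR2GRAY).astype(np.float32)
    t=np.radians(np.arange(-180,180,.5));pr=[]
    for r in(.088,.092,.096):
        uv=np.array([proj(c,[C[0]+r*np.cos(x),C[1]+r*np.sin(x),.127]) for x in t],np.float32)
        pr.append(cv2.remap(g,uv[:,:1],uv[:,1:],cv2.INTER_LINEAR).ravel())
    p=np.mean(pr,0)>130;e=np.flatnonzero(np.diff(p.astype(int)));print(" edges deg",np.degrees(t[e]))
    # knob bar
    u,v=map(int,proj(c,[.5305,-.092,.124]));print(" knob px",u,v)
    if nm=="top":
        print(g[185:212,u-20:u+22:1].astype(int)[::2])
E
```

```text
top disc (array([0.52277709, 0.16865232]), np.float64(0.07641659438416795), np.int64(143))
 bar (array([0.52075279, 0.166481  ]), (0.09583306312561035, 0.019113143905997276), np.float32(0.009099447))
 edges deg [-116.   -89.    63.5   90. ]
 knob px 363 193
[[ 56  55  54  55  55  53  55  57  97 175 228 238 240 240 240 238 237 237
  236 224 222 225 227 237 237 237 239 240 239 236 226 170  93  57  53  53
   53  53  53  52  55  54]
 [ 57  56  55  56  58  55  74 155 229 238 240 240 240 237 215 184 131  90
   83  74  72  74  75  85 107 155 200 235 238 238 238 236 224 151  80  56
   53  52  54  53  52  54]
 [ 57  57  56  55  57  88 185 237 240 240 239 237 211 136  74  58  56  56
   54  57  53  54  54  55  54  56  62  94 168 234 239 237 237 236 216 102
   55  52  55  55  53  54]
 [ 57  56  56  56  83 181 238 241 240 238 235 170  85  58  61  63  62  66
   66  65  67  66  66  66  67  69  72  78  87 143 203 211 213 214 214 159
   75  54  54  53  54  55]
 [ 56  56  54  61 123 228 240 239 208 174 170 137 135 139 142 144 145 152
  154 156 156 156 159 156 154 155 157 157 157 158 161 161 162 161 15
[... 1166 characters left out ...]
 124 139 141 157 213 223 237 239 240 240 239 234 203 110  60  52
   51  52  53  54  54  51]
 [ 55  57  56  56  56  55  55  54  60  92 159 216 237 240 241 241 240 239
  238 238 238 238 239 239 240 240 239 239 237 225 191 109  66  54  53  55
   51  53  52  53  53  54]
 [ 55  56  56  56  57  54  54  54  55  58  56  70 105 157 200 226 237 238
  237 238 237 237 238 239 236 215 206 184 130  79  58  55  54  54  53  53
   53  54  52  53  52  52]]
scene disc (array([0.52143639, 0.17104097]), np.float64(0.07585920912503143), np.int64(125))
 bar (array([0.52986854, 0.17364468]), (0.1111036166548729, 0.01936679147183895), np.float32(0.043464657))
 edges deg [-117.   -88.5   64.5   91. ]
 knob px 276 181
```

Request:
send_rows(increments=[{"dx":2.3,"dy":-2.8,"dz":0,"roll":0.6,"claw":1},{"dx":4.6,"dy":-5.6,"dz":0,"roll":1.2,"claw":1},{"dx":6.9,"dy":-8.4,"dz":0,"roll":1.8,"claw":1},{"dx":9.2,"dy":-11.2,"dz":0,"roll":2.4,"claw":1},{"dx":11.68,"dy":-14.4,"dz":-1,"roll":3.3,"claw":1}])

```text
clock: 0.72
tcp_pos: [0.4288, 0.2837, 0.2242]
orientation: [0.0, -0.026, 1.0, 0.0]
wrist_force: [1.0, -0.0, -0.1]
finger_gap: 0.0854
grip_force: 0.0
```

Request:
send_rows(increments=[{"dx":1.3,"dy":-1.6,"dz":-0.5,"roll":0,"claw":1},{"dx":2.6,"dy":-3.2,"dz":-1.5,"roll":0,"claw":1},{"dx":3.73,"dy":-4.57,"dz":-3,"roll":0,"claw":1},{"dx":3.73,"dy":-4.57,"dz":-4.5,"roll":0,"claw":1},{"dx":3.73,"dy":-4.57,"dz":-5,"roll":0,"claw":1}])

```text
clock: 1.35
tcp_pos: [0.5189, 0.17, 0.0962]
orientation: [-0.003, -0.024, 1.0, -0.0]
wrist_force: [-0.8, 0.6, -0.5]
finger_gap: 0.0856
grip_force: 0.0
```

Request:
send_rows(increments=[{"dx":0,"dy":0,"dz":0,"roll":0,"claw":1},{"dx":0,"dy":0,"dz":0,"roll":0,"claw":1},{"dx":0,"dy":0,"dz":0,"roll":0,"claw":1},{"dx":0,"dy":0,"dz":0,"roll":0,"claw":0.5},{"dx":0,"dy":0,"dz":0,"roll":0,"claw":0.3}])

```text
clock: 1.98
tcp_pos: [0.521, 0.1712, 0.0995]
orientation: [0.0, -0.025, 1.0, 0.0]
wrist_force: [0.1, -0.8, -0.0]
finger_gap: 0.0555
grip_force: 0.0
```

Request:
send_rows(increments=[{"dx":0.04,"dy":-0.06,"dz":-1,"roll":0,"claw":0.3},{"dx":0.04,"dy":-0.06,"dz":-2,"roll":0,"claw":0.3},{"dx":0.04,"dy":-0.06,"dz":-2.8,"roll":0,"claw":0.3},{"dx":0.04,"dy":-0.06,"dz":-3.32,"roll":0,"claw":0.3},{"dx":0.04,"dy":-0.06,"dz":-3.32,"roll":0,"claw":0.3}])

```text
clock: 2.6
tcp_pos: [0.5211, 0.1694, 0.0153]
orientation: [-0.001, -0.024, 1.0, -0.0]
wrist_force: [-0.3, 0.5, 0.9]
finger_gap: 0.0554
grip_force: 0.0
```

Request:
send_rows(increments=[{"claw":-0.3,"dx":0,"dy":0,"dz":0,"roll":0},{"claw":-0.7,"dx":0,"dy":0,"dz":0,"roll":0},{"claw":-1,"dx":0,"dy":0,"dz":0,"roll":0},{"claw":-1,"dx":0,"dy":0,"dz":0,"roll":0},{"claw":-1,"dx":0,"dy":0,"dz":0,"roll":0}], grip_force=60)

```text
clock: 3.22
tcp_pos: [0.5228, 0.1696, 0.0172]
orientation: [0.001, -0.024, 1.0, 0.0]
wrist_force: [-0.6, -0.7, 6.2]
finger_gap: 0.019
grip_force: 60.3
```

Request:
send_rows(increments=[{"claw":-1,"dx":0,"dy":0,"dz":1,"roll":0},{"claw":-1,"dx":0,"dy":0,"dz":2.5,"roll":0},{"claw":-1,"dx":0,"dy":0,"dz":4.5,"roll":0},{"claw":-1,"dx":0,"dy":0,"dz":6.5,"roll":0},{"claw":-1,"dx":0,"dy":0,"dz":7.6,"roll":0}])

```text
clock: 3.85
tcp_pos: [0.5222, 0.1697, 0.2083]
orientation: [0.001, -0.025, 1.0, 0.0]
wrist_force: [0.2, 0.4, -4.4]
finger_gap: 0.0191
grip_force: 59.5
```

Request:
send_rows(increments=[{"claw":-1,"dx":0,"dy":-1.5,"dz":0,"roll":1},{"claw":-1,"dx":0,"dy":-3,"dz":0,"roll":2},{"claw":-1,"dx":0,"dy":-5,"dz":0,"roll":3},{"claw":-1,"dx":0,"dy":-7,"dz":0,"roll":4},{"claw":-1,"dx":0,"dy":-9,"dz":0,"roll":5}])

```text
clock: 4.47
tcp_pos: [0.521, -0.0566, 0.2052]
orientation: [-0.001, -0.367, 0.93, 0.001]
wrist_force: [0.3, 0.3, -4.1]
finger_gap: 0.019
grip_force: 59.7
```

Request:
send_rows(increments=[{"claw":-1,"dx":0.1,"dy":-2,"dz":0,"roll":1},{"claw":-1,"dx":0.2,"dy":-4,"dz":0,"roll":2},{"claw":-1,"dx":0.3,"dy":-6,"dz":0,"roll":3},{"claw":-1,"dx":0.4,"dy":-7.5,"dz":0,"roll":4},{"claw":-1,"dx":0.5,"dy":-8.5,"dz":0,"roll":4.3}])

```text
clock: 5.1
tcp_pos: [0.5335, -0.2695, 0.2047]
orientation: [-0.0, -0.624, 0.781, 0.001]
wrist_force: [0.1, 0.1, -4.2]
finger_gap: 0.0188
grip_force: 59.7
```

Request:
send_rows(increments=[{"claw":-1,"dx":0,"dy":0,"dz":0,"roll":0},{"claw":-1,"dx":0,"dy":0,"dz":0,"roll":0},{"claw":-1,"dx":0,"dy":0,"dz":0,"roll":0},{"claw":-1,"dx":0,"dy":0,"dz":0,"roll":0},{"claw":-1,"dx":0,"dy":0,"dz":0,"roll":0}])

```text
clock: 5.72
tcp_pos: [0.5345, -0.2674, 0.2062]
orientation: [0.0, -0.624, 0.781, -0.0]
wrist_force: [0.0, -0.0, -3.8]
finger_gap: 0.0193
grip_force: 59.7
```

```bash
python3 - <<'E'
from h import *
o=[]
for n in("top","scene"):
    c=read_camera(n);np.save(n+"1.npy",c,allow_pickle=True)
    u,v=map(int,proj(c,[.535,-.27,.19]));o.append(cv2.resize(c["image"][max(v-75,0):v+75,u-65:u+65],(390,450)))
cv2.imwrite("pics/held.png",np.hstack(o)); print(get_state()["ft_torque"])
E
```

```text
[ 0.10185312 -0.01452519  0.04217818]
```

View pics/held.png

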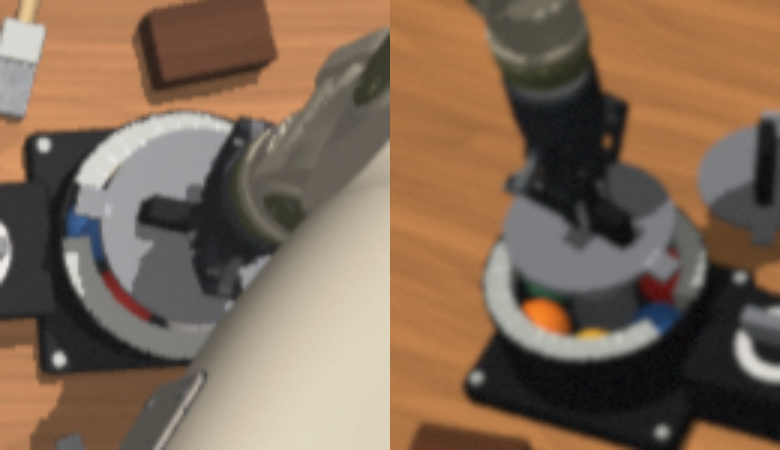

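The picture shows the lid held level above the tub, with its lugs toward the notches: top lug at about (90,197), blue-ball notch at (85,230). I'll centre it and lower it.

Request:
send_rows(increments=[{"claw":-1,"dx":0,"dy":-0.2,"dz":-0.4,"roll":0},{"claw":-1,"dx":0,"dy":-0.35,"dz":-1,"roll":0},{"claw":-1,"dx":0,"dy":-0.35,"dz":-1.7,"roll":0},{"claw":-1,"dx":0,"dy":-0.35,"dz":-2.2,"roll":0},{"claw":-1,"dx":0,"dy":-0.35,"dz":-2.2,"roll":0}], grip_force=100)

```text
clock: 6.45
tcp_pos: [0.5333, -0.2762, 0.1491]
orientation: [-0.001, -0.624, 0.782, 0.002]
wrist_force: [-0.4, 0.1, -3.8]
finger_gap: 0.0187
grip_force: 99.7
```

Request:
send_rows(increments=[{"claw":-1,"dx":0,"dy":0,"dz":0,"roll":0},{"claw":-1,"dx":0,"dy":0,"dz":0,"roll":0},{"claw":-1,"dx":0,"dy":0,"dz":-0.1,"roll":0},{"claw":-1,"dx":0,"dy":0,"dz":-0.2,"roll":0},{"claw":-1,"dx":0,"dy":0,"dz":-0.2,"roll":0}])

```text
clock: 7.08
tcp_pos: [0.5342, -0.2766, 0.1458]
orientation: [-0.0, -0.624, 0.781, 0.0]
wrist_force: [-0.1, -0.3, -4.6]
finger_gap: 0.0184
grip_force: 99.7
```

```bash
python3 - <<'E'
from h import *
o=[]
for n in("top","scene"):
    c=read_camera(n);np.save(n+"2.npy",c,allow_pickle=True)
    u,v=map(int,proj(c,[.535,-.277,.13]));o.append(cv2.resize(c["image"][max(v-65,0):v+65,u-55:u+55],(396,468),interpolation=cv2.INTER_CUBIC))
cv2.imwrite("pics/low.png",np.hstack(o)); s=get_state();print(s["tcp_pos"],s["wrist_force"])
E
```

```text
[ 0.53433742 -0.276677    0.14600439] [-0.013476    0.34207923 -4.17160352]
```

View pics/low.png

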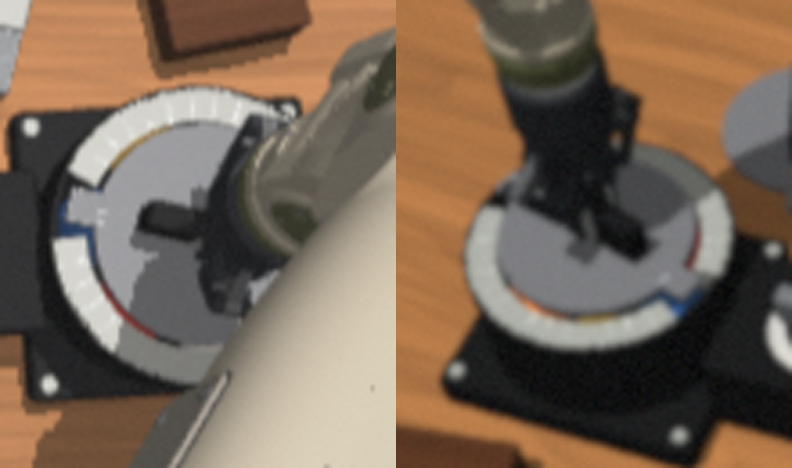

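The lug hovers over the left notch, at (85,205) of a gap running (75,180) to (60,235). It sits slightly clockwise of the middle, so I'll turn it 2.4° counter-clockwise and lower it.

Request:
send_rows(increments=[{"claw":-1,"dx":0,"dy":0,"dz":0,"roll":0.3},{"claw":-1,"dx":0,"dy":0,"dz":-0.1,"roll":0.3},{"claw":-1,"dx":0,"dy":0,"dz":-0.2,"roll":0.3},{"claw":-1,"dx":0,"dy":0,"dz":-0.3,"roll":0.3},{"claw":-1,"dx":0,"dy":0,"dz":-0.3,"roll":0.3}])

```text
clock: 7.8
tcp_pos: [0.5342, -0.2765, 0.1382]
orientation: [-0.0, -0.64, 0.768, 0.0]
wrist_force: [0.4, 0.3, -4.1]
finger_gap: 0.0182
grip_force: 99.7
```

Request:
send_rows(increments=[{"claw":-1,"dx":0,"dy":0,"dz":-0.05,"roll":0},{"claw":-1,"dx":0,"dy":0,"dz":-0.1,"roll":0},{"claw":-1,"dx":0,"dy":0,"dz":-0.1,"roll":0},{"claw":-1,"dx":0,"dy":0,"dz":-0.15,"roll":0},{"claw":-1,"dx":0,"dy":0,"dz":-0.15,"roll":0}])

```text
clock: 8.43
tcp_pos: [0.5345, -0.2768, 0.1353]
orientation: [0.0, -0.64, 0.768, -0.0]
wrist_force: [-0.9, -0.2, 0.4]
finger_gap: 0.0185
grip_force: 100.5
```

Request:
send_rows(increments=[{"claw":-1,"dx":0,"dy":0,"dz":-0.1,"roll":0},{"claw":-1,"dx":0,"dy":0,"dz":-0.2,"roll":0},{"claw":-1,"dx":0,"dy":0,"dz":-0.3,"roll":0},{"claw":-1,"dx":0,"dy":0,"dz":-0.4,"roll":0},{"claw":-1,"dx":0,"dy":0,"dz":-0.4,"roll":0}])

```text
clock: 9.05
tcp_pos: [0.5346, -0.2769, 0.1263]
orientation: [0.0, -0.64, 0.768, -0.001]
wrist_force: [-4.6, 2.1, 9.9]
finger_gap: 0.0183
grip_force: 102.2
```

Request:
send_rows(increments=[{"claw":-1,"dx":-0.04,"dy":0,"dz":-0.06,"roll":0},{"claw":-1,"dx":-0.04,"dy":0,"dz":-0.06,"roll":-0.4},{"claw":-1,"dx":-0.04,"dy":0,"dz":-0.06,"roll":-0.9},{"claw":-1,"dx":-0.04,"dy":0,"dz":-0.06,"roll":-1.4},{"claw":-1,"dx":-0.04,"dy":0,"dz":-0.06,"roll":-1.9}])

```text
clock: 9.68
tcp_pos: [0.5368, -0.2779, 0.1263]
orientation: [0.002, -0.533, 0.846, -0.004]
wrist_force: [3.3, 0.8, 9.5]
finger_gap: 0.0181
grip_force: 101.9
```

```bash
python3 -c "
from h import *
s=get_state();print(s['tcp_pos'],s['wrist_force'],s['ft_torque'])"
```

```text
[ 0.53681515 -0.27787896  0.12628632] [3.27162705 0.78255965 9.48975714] [ 0.30271186 -0.24963985  0.33604954]
```

Request:
send_rows(increments=[{"claw":-1,"dx":0,"dy":0,"dz":0,"roll":-0.5},{"claw":-1,"dx":0,"dy":0,"dz":0,"roll":-1},{"claw":-1,"dx":0,"dy":0,"dz":0,"roll":-1.5},{"claw":-1,"dx":0,"dy":0,"dz":0,"roll":-2},{"claw":-1,"dx":0,"dy":0,"dz":0,"roll":-2.5}])

```text
clock: 10.3
tcp_pos: [0.536, -0.2786, 0.1262]
orientation: [0.002, -0.377, 0.926, -0.003]
wrist_force: [1.6, -1.0, 10.7]
finger_gap: 0.0186
grip_force: 102.0
```

```bash
python3 -c "
from h import *
s=get_state();print(s['tcp_pos'],s['wrist_force'],s['ft_torque'],s['joint_pos'])"
```

```text
[ 0.53598018 -0.27863094  0.12616337] [ 1.56021866 -1.02185637 10.65261441] [-0.06578824 -0.07022578  0.40601886] [-6.12075796e-01  4.11027128e-01 -7.38179463e-02  1.07827002e+00
 -3.01797047e-04 -1.38529654e+00]
```

Request:
send_rows(increments=[{"claw":-1,"dx":0,"dy":0,"dz":0,"roll":-0.5},{"claw":-1,"dx":0,"dy":0,"dz":0,"roll":-1},{"claw":-1,"dx":0,"dy":0,"dz":0,"roll":-1.5},{"claw":-1,"dx":0,"dy":0,"dz":0,"roll":-2},{"claw":-1,"dx":0,"dy":0,"dz":0,"roll":-2.5}])

```text
clock: 10.92
tcp_pos: [0.5367, -0.2791, 0.1264]
orientation: [0.003, -0.211, 0.978, -0.003]
wrist_force: [2.7, -2.2, 9.8]
finger_gap: 0.0187
grip_force: 101.9
```

Request:
send_rows(increments=[{"claw":-1,"dx":0,"dy":0,"dz":0,"roll":-0.5},{"claw":-1,"dx":0,"dy":0,"dz":0,"roll":-1},{"claw":-1,"dx":0,"dy":0,"dz":0,"roll":-1.5},{"claw":-1,"dx":0,"dy":0,"dz":0,"roll":-2},{"claw":-1,"dx":0,"dy":0,"dz":0,"roll":-2.4}])

```text
clock: 11.55
tcp_pos: [0.5356, -0.279, 0.1261]
orientation: [0.003, -0.044, 0.999, -0.003]
wrist_force: [-0.7, -2.1, 9.9]
finger_gap: 0.0187
grip_force: 101.9
```

```bash
python3 -c "
from h import *
s=get_state();print(s['tcp_pos'],s['wrist_force'],s['ft_torque'],s['joint_pos'])"
```

```text
[ 0.53561528 -0.27900084  0.12612412] [-0.6711087  -2.09743593  9.90097602] [-0.13306482  0.31683635  0.12561592] [-6.12592433e-01  4.10988055e-01 -7.39775197e-02  1.07835735e+00
 -9.78406041e-04 -7.01438651e-01]
```

Request:
send_rows(increments=[{"claw":-1,"dx":0,"dy":0,"dz":0,"roll":-0.2},{"claw":-1,"dx":0,"dy":0,"dz":0,"roll":-0.4},{"claw":-1,"dx":0,"dy":0,"dz":0,"roll":-0.6},{"claw":-1,"dx":0,"dy":0,"dz":0,"roll":-0.6},{"claw":-1,"dx":0,"dy":0,"dz":0,"roll":-0.6}])

```text
clock: 12.18
tcp_pos: [0.5355, -0.2779, 0.126]
orientation: [0.002, -0.006, 1.0, -0.002]
wrist_force: [-1.5, -0.6, 10.2]
finger_gap: 0.0184
grip_force: 104.4
```

```bash
python3 -c "
from h import *
s=get_state();print(s['tcp_pos'],s['wrist_force'],s['ft_torque'],s['orientation'])"
```

```text
[ 0.53554648 -0.27792495  0.12601257] [-1.46393168 -0.58451084 10.17942488] [-0.08244708  0.35972703  2.19359303] [ 0.0024989  -0.00615851  0.99997591 -0.00199947]
```

Request:
send_rows(increments=[{"claw":-1,"dx":0,"dy":0,"dz":0,"roll":0.25},{"claw":-1,"dx":0,"dy":0,"dz":0.1,"roll":0.25},{"claw":-1,"dx":0,"dy":0,"dz":0.2,"roll":0.25},{"claw":-1,"dx":0,"dy":0,"dz":0.28,"roll":0.25},{"claw":-1,"dx":0,"dy":0,"dz":0.28,"roll":0.25}])

```text
clock: 12.8
tcp_pos: [0.5354, -0.2779, 0.1318]
orientation: [0.002, -0.021, 1.0, -0.001]
wrist_force: [3.9, -1.4, 7.2]
finger_gap: 0.0187
grip_force: 101.5
```

```bash
python3 -c "
from h import *
s=get_state();print(s['tcp_pos'],s['wrist_force'],s['ft_torque'],s['orientation'])"
```

```text
[ 0.53544315 -0.27788586  0.13180848] [ 3.87386059 -1.42904629  7.2253741 ] [-0.24184843 -0.74604173  0.34908504] [ 0.00228278 -0.02120427  0.99977167 -0.00133464]
```

Request:
send_rows(increments=[{"claw":-1,"dx":0,"dy":0,"dz":0.04,"roll":0},{"claw":-1,"dx":0,"dy":0,"dz":0.08,"roll":0},{"claw":-1,"dx":0,"dy":0,"dz":0.12,"roll":0},{"claw":-1,"dx":0,"dy":0,"dz":0.16,"roll":0},{"claw":-1,"dx":0,"dy":0,"dz":0.16,"roll":0}])

```text
clock: 13.42
tcp_pos: [0.5354, -0.2779, 0.1324]
orientation: [0.001, -0.021, 1.0, -0.001]
wrist_force: [9.8, -4.0, -12.3]
finger_gap: 0.0182
grip_force: 99.0
```

```bash
python3 -c "
from h import *
s=get_state();print(s['tcp_pos'],s['wrist_force'],s['ft_torque'],s['orientation'])"
```

```text
[ 0.53540024 -0.27785002  0.13238014] [  9.78398187  -3.9716526  -12.25701524] [-1.03907916 -1.92760538  0.28348025] [ 1.33174937e-03 -2.11313655e-02  9.99775696e-01 -5.00441725e-04]
```

Depth is about 3 mm and the lid holds against a 12 N upward pull, so it is locked. I'll release it and rise.

Request:
send_rows(increments=[{"claw":-1,"dx":0,"dy":0,"dz":-0.1,"roll":0},{"claw":-0.6,"dx":0,"dy":0,"dz":-0.1,"roll":0},{"claw":0,"dx":0,"dy":0,"dz":-0.1,"roll":0},{"claw":0.3,"dx":0,"dy":0,"dz":-0.1,"roll":0},{"claw":0.3,"dx":0,"dy":0,"dz":-0.1,"roll":0}])

```text
clock: 14.05
tcp_pos: [0.5327, -0.2764, 0.1313]
orientation: [-0.001, -0.021, 1.0, 0.0]
wrist_force: [0.1, -0.3, 0.8]
finger_gap: 0.0559
grip_force: 0.0
```

Request:
send_rows(increments=[{"claw":0.3,"dx":0,"dy":0,"dz":0.5,"roll":0},{"claw":0.3,"dx":0,"dy":0,"dz":1,"roll":0},{"claw":0.3,"dx":0,"dy":0,"dz":2,"roll":0},{"claw":0.3,"dx":0,"dy":0,"dz":3,"roll":0},{"claw":0.3,"dx":0,"dy":0,"dz":3.5,"roll":0}])

```text
clock: 14.68
tcp_pos: [0.5341, -0.2773, 0.222]
orientation: [0.001, -0.021, 1.0, -0.001]
wrist_force: [-0.1, 0.7, -0.1]
finger_gap: 0.0552
grip_force: 0.0
```

Request:
send_rows(increments=[{"claw":0.3,"dx":0,"dy":1.5,"dz":0,"roll":1.2},{"claw":0.3,"dx":0,"dy":3,"dz":0,"roll":2.4},{"claw":0.3,"dx":-0.1,"dy":4.5,"dz":0,"roll":3.6},{"claw":0.3,"dx":-0.2,"dy":6,"dz":0,"roll":4.8},{"claw":0.3,"dx":-0.3,"dy":7.3,"dz":0,"roll":6}])

```text
clock: 15.3
tcp_pos: [0.5256, -0.0928, 0.2196]
orientation: [0.0, -0.428, 0.904, 0.0]
wrist_force: [1.4, -0.7, -0.0]
finger_gap: 0.0555
grip_force: 0.0
```

Request:
send_rows(increments=[{"claw":0.3,"dx":0,"dy":0,"dz":0,"roll":1.2},{"claw":0.3,"dx":0,"dy":0,"dz":0,"roll":2.4},{"claw":0.3,"dx":0,"dy":0,"dz":0,"roll":3.6},{"claw":0.3,"dx":0,"dy":0,"dz":0,"roll":4.8},{"claw":0.3,"dx":0,"dy":0,"dz":0,"roll":5.2}])

```text
clock: 15.92
tcp_pos: [0.5258, -0.0942, 0.2195]
orientation: [0.0, 0.72, -0.694, -0.0]
wrist_force: [-0.7, 0.2, 0.5]
finger_gap: 0.0553
grip_force: 0.0
```

```bash
python3 - <<'E'
from m import *
o=[]
for n in("top","scene"):
    c=read_camera(n);np.save(n+"3.npy",c,allow_pickle=True)
    u,v=map(int,proj(c,[.534,-.2,.12]));o.append(cv2.resize(c["image"][max(v-65,0):v+65,u-65:u+65],(396,396),interpolation=cv2.INTER_CUBIC))
cv2.imwrite("pics/lock.png",np.hstack(o)); s=get_state();print(s["tcp_pos"],s["orientation"],s["wrist_force"])
# knob bar from first pictures, top face z=.124
for n,b,lo,hi in(("top",(346,188,384,204),135,175),):
    c=np.load(n+"0.npy",allow_pickle=True).item();im=c["image"]
    hsv=cv2.cvtColor(im,cv2.COLOR_BGR2HSV);V=hsv[...,2].astype(int)
    m=np.zeros(V.shape,np.uint8);x0,y0,x1,y1=b;m[y0:y1,x0:x1]=((V>lo)&(V<hi))[y0:y1,x0:x1]
    m=cv2.morphologyEx(m,cv2.MORPH_OPEN,np.ones((3,3),np.uint8))
    k=max(cv2.findContours(m,0,1)[0],key=cv2.contourArea)[:,0,:];print(n,bar(c,k,.124))
E
```

```text
[ 0.52580695 -0.09419435  0.21943635] [ 3.45770416e-05  7.19400493e-01 -6.94595514e-01 -4.20603846e-05] [-0.22694464  0.00781408  0.1677609 ]
top (array([ 0.52671748, -0.09329614]), (0.013480506837368011, 0.06404729932546616), np.float32(-1.5225037))
```

View pics/lock.png

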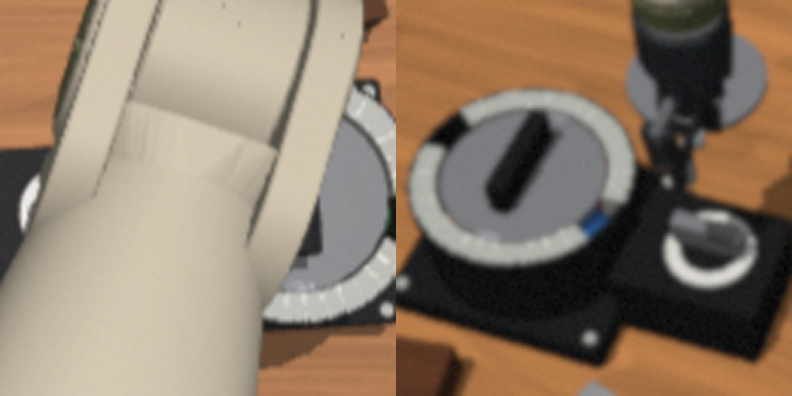

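The lid is locked: both notches at (455,130) and (597,222) are free, no lugs show above the collar, and the bar lies along the pocket axis. The knob measures (0.5265, -0.093), close to the expected (0.526, -0.0925).

Request:
send_rows(increments=[{"claw":0.3,"dx":0.02,"dy":0.05,"dz":-1,"roll":0.1},{"claw":0.3,"dx":0.02,"dy":0.05,"dz":-2.5,"roll":0.1},{"claw":0.3,"dx":0.02,"dy":0.05,"dz":-3.8,"roll":0.1},{"claw":0.3,"dx":0.02,"dy":0.05,"dz":-4.5,"roll":0.1},{"claw":0.3,"dx":0.02,"dy":0.05,"dz":-4.75,"roll":0.1}])

```text
clock: 16.65
tcp_pos: [0.5255, -0.0927, 0.0995]
orientation: [0.0, 0.724, -0.69, -0.001]
wrist_force: [0.3, -0.2, 0.8]
finger_gap: 0.0555
grip_force: 0.0
```

Request:
send_rows(increments=[{"claw":-0.2,"dx":0,"dy":0,"dz":0,"roll":0},{"claw":-0.6,"dx":0,"dy":0,"dz":0,"roll":0},{"claw":-1,"dx":0,"dy":0,"dz":0,"roll":0},{"claw":-1,"dx":0,"dy":0,"dz":0,"roll":0},{"claw":-1,"dx":0,"dy":0,"dz":0,"roll":0}], grip_force=40)

```text
clock: 17.27
tcp_pos: [0.5243, -0.0932, 0.1017]
orientation: [0.002, 0.724, -0.69, -0.001]
wrist_force: [-8.3, -1.5, 6.9]
finger_gap: 0.0171
grip_force: 40.8
```

Request:
send_rows(increments=[{"claw":-1,"dx":0,"dy":0,"dz":0,"roll":-0.5},{"claw":-1,"dx":0,"dy":0,"dz":0,"roll":-1},{"claw":-1,"dx":0,"dy":0,"dz":0,"roll":-1.5},{"claw":-1,"dx":0,"dy":0,"dz":0,"roll":-2},{"claw":-1,"dx":0,"dy":0,"dz":0,"roll":-2.5}])

```text
clock: 17.9
tcp_pos: [0.5242, -0.0933, 0.1016]
orientation: [-0.002, -0.592, 0.806, 0.001]
wrist_force: [-8.1, -0.9, 6.7]
finger_gap: 0.0171
grip_force: 40.8
```

```bash
python3 -c "
from h import *
s=get_state();print(s['tcp_pos'],s['wrist_force'],s['ft_torque'],s['orientation'])"
```

```text
[ 0.5242026  -0.09326218  0.10164773] [-8.08398204 -0.93168119  6.68179778] [-0.26955632  1.65262989  0.1499335 ] [-1.77788630e-03 -5.92330486e-01  8.05692962e-01  5.34647889e-04]
```

Request:
send_rows(increments=[{"claw":-1,"dx":-0.06,"dy":0,"dz":0,"roll":-0.6},{"claw":-1,"dx":-0.06,"dy":0,"dz":0,"roll":-1.2},{"claw":-1,"dx":-0.06,"dy":0,"dz":0,"roll":-1.8},{"claw":-1,"dx":-0.06,"dy":0,"dz":0,"roll":-2.4},{"claw":-1,"dx":-0.06,"dy":0,"dz":0,"roll":-3}])

```text
clock: 18.52
tcp_pos: [0.5241, -0.0932, 0.1017]
orientation: [-0.001, -0.412, 0.911, -0.0]
wrist_force: [-5.0, -0.3, 3.5]
finger_gap: 0.0173
grip_force: 40.4
```

Request:
send_rows(increments=[{"claw":-1,"dx":0,"dy":0,"dz":0,"roll":-0.6},{"claw":-1,"dx":0,"dy":0,"dz":0,"roll":-1.2},{"claw":-1,"dx":0,"dy":0,"dz":0,"roll":-1.8},{"claw":-1,"dx":0,"dy":0,"dz":0,"roll":-2.4},{"claw":-1,"dx":0,"dy":0,"dz":0,"roll":-2.8}])

```text
clock: 19.15
tcp_pos: [0.524, -0.0932, 0.1017]
orientation: [-0.001, -0.227, 0.974, -0.0]
wrist_force: [-4.7, -0.6, 3.8]
finger_gap: 0.0174
grip_force: 40.4
```

```bash
python3 -c "
from h import *
s=get_state();print(s['tcp_pos'],s['wrist_force'],s['ft_torque'],s['orientation'])"
```

```text
[ 0.52404976 -0.09323981  0.1016748 ] [-4.67119918 -0.64887828  3.79465104] [-0.1965456   0.90249534  0.23592828] [-5.84824198e-04 -2.27404826e-01  9.73800070e-01 -3.56030106e-04]
```

Request:
send_rows(increments=[{"claw":-1,"dx":0,"dy":0,"dz":0,"roll":-0.3},{"claw":-1,"dx":0,"dy":0,"dz":0,"roll":-0.6},{"claw":-1,"dx":0,"dy":0,"dz":0,"roll":-0.8},{"claw":-1,"dx":0,"dy":0,"dz":0,"roll":-0.8},{"claw":-1,"dx":0,"dy":0,"dz":0,"roll":-0.8}])

```text
clock: 19.77
tcp_pos: [0.5244, -0.0931, 0.1017]
orientation: [-0.0, -0.175, 0.985, -0.0]
wrist_force: [-5.6, -0.3, 6.2]
finger_gap: 0.0173
grip_force: 56.9
```

```bash
python3 -c "
from h import *
s=get_state();print(s['tcp_pos'],s['wrist_force'],s['ft_torque'],s['orientation'])"
```

```text
[ 0.52435226 -0.09311424  0.10169912] [-5.63002456 -0.31828838  6.21575871] [-0.13607239  1.08086017  1.23659148] [-3.20736088e-04 -1.74574458e-01  9.84643817e-01 -4.57867931e-04]
```

Torque rose to 1.24 N m, so the knob is at its stop. Opening fully clears the 70 mm bar, so I'll let go there, then lift and go clear.

Request:
send_rows(increments=[{"claw":-0.5,"dx":0,"dy":0,"dz":0,"roll":0.4},{"claw":0.5,"dx":0,"dy":0,"dz":0,"roll":0.4},{"claw":1,"dx":0,"dy":0,"dz":0,"roll":0.4},{"claw":1,"dx":0,"dy":0,"dz":0,"roll":0.4},{"claw":1,"dx":0,"dy":0,"dz":0.5,"roll":0.4}])

```text
clock: 20.4
tcp_pos: [0.5251, -0.0929, 0.113]
orientation: [0.0, -0.201, 0.98, 0.0]
wrist_force: [0.7, 0.5, -0.3]
finger_gap: 0.0856
grip_force: 0.0
```

Request:
send_rows(increments=[{"claw":1,"dx":0,"dy":0,"dz":1,"roll":0},{"claw":1,"dx":0,"dy":0,"dz":2,"roll":0},{"claw":1,"dx":0,"dy":0,"dz":3,"roll":0},{"claw":1,"dx":0,"dy":0,"dz":4,"roll":0},{"claw":1,"dx":0,"dy":0,"dz":5,"roll":0}])

```text
clock: 21.02
tcp_pos: [0.5258, -0.0931, 0.2404]
orientation: [0.001, -0.201, 0.98, -0.001]
wrist_force: [-0.2, -0.1, -0.3]
finger_gap: 0.0854
grip_force: 0.0
```

Request:
send_rows(increments=[{"claw":1,"dx":-0.5,"dy":2,"dz":0,"roll":0},{"claw":1,"dx":-1,"dy":4,"dz":0,"roll":0},{"claw":1,"dx":-1.5,"dy":6,"dz":0,"roll":0},{"claw":1,"dx":-2,"dy":8,"dz":0,"roll":0},{"claw":1,"dx":-2.5,"dy":10,"dz":0,"roll":0}])

```text
clock: 21.65
tcp_pos: [0.4627, 0.1589, 0.2396]
orientation: [0.002, -0.201, 0.98, 0.0]
wrist_force: [0.1, -0.3, 0.1]
finger_gap: 0.0852
grip_force: 0.0
```

Request:
send_rows(increments=[{"claw":1,"dx":-1,"dy":2,"dz":0,"roll":0},{"claw":1,"dx":-2,"dy":4,"dz":0,"roll":0},{"claw":1,"dx":-3,"dy":5,"dz":0,"roll":0},{"claw":1,"dx":-3,"dy":5,"dz":0,"roll":0},{"claw":1,"dx":-3,"dy":5,"dz":0,"roll":0}])

```text
clock: 22.28
tcp_pos: [0.3881, 0.2823, 0.239]
orientation: [0.001, -0.201, 0.98, 0.0]
wrist_force: [0.5, -0.7, -0.7]
finger_gap: 0.0853
grip_force: 0.0
```

```bash
python3 - <<'E'
from m import *
c=read_camera("top");cv2.imwrite("pics/end.png",cv2.resize(c["image"][80:330,220:500],(784,700))[:600])
s=get_state();print(s["tcp_pos"],s["clock"],s["wrist_force"])
E
```

```text
[0.38826965 0.28183249 0.23873989] 22.325 [ 0.93718241 -0.61292066 -0.07057839]
```

View pics/end.png

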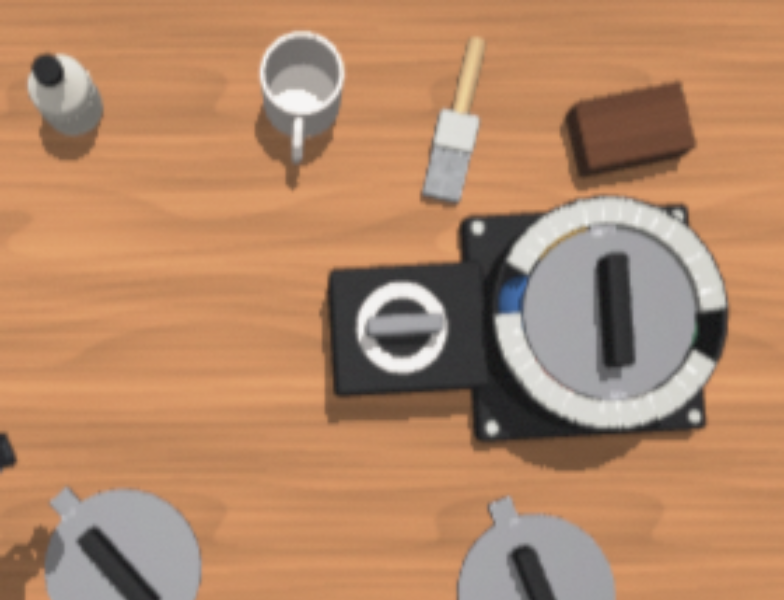

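The lid is seated and locked at (613,310), both notches are free, the knob is back at rest at (402,325), and the other things are undisturbed. Handing in.

```bash
python3 -c "
from workcell import hand_in
print(hand_in())"
```

```text
the job is handed in; nothing more can be done
None
```

The lid is locked on the tub, the start knob was then turned to its stop and has sprung back, the other things were left where they stood, and the job was handed in at about 22 s.

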